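Right the toppled reagent bottle in the spill tray

ROBOT

A 6-joint arm with a two-finger parallel gripper is mounted at the origin on a cart in front of the work surface, level with it; the furniture and walls round the work are solid. World frame = base frame: x ahead of the robot, y to its left, z up, the work surface at z = 0. Lengths are in m, angles in rad, forces in N, time in s.
With the tool pointing down it reaches from about 0.25 to 0.725 m from the base axis. Payload 4 kg.
Tool frame: the origin (TCP) lies between the finger pads; the fingertips stand 8 mm ahead of it and the grasp point (between the pads) lies 11 mm behind it; z points along the fingers, y is the line along which they close (so a half turn about z gives the same grasp; the last joint's range is limited). The gripper opens to 85 mm and grips with 20 to 120 N. Pads are 22 mm wide; open, the fingers measure 114 mm over their backs; the gripper's body (76 mm by 85 mm) begins 54 mm behind the grasp point. The pads swing forward as they close: fully open they stand 13 mm farther back than shut.
Start: joints at [-1.312, 0.241, 0.005, 1.335, 0, 1.571], TCP at [0.128, -0.483, 0.239] pointing down, gripper open.
Joint ranges: [-2.72, 2.72], [-1.05, 1.87], [-1.09, 1.28], [-1.99, 2.15], [-1.42, 1.44], [-3.14, 3.14]. Speed limits (rad/s): [2.79, 2.79, 3.14, 3.14, 3.14, 3.14].

INTERFACE

Orientations are given as a unit quaternion [x, y, z, w].
In Python, from station import r gives the robot as it stands.
- The arm moves only by the shell command python3 -m handwheel 'ROWS' [FORCE]. ROWS is JSON, a list that holds one entry, the list of rows, each a list of 5 numbers: the shift along the tool's x, y, z as a fraction of full scale, then the turn about the tool's z as a fraction of full scale, then the closure, from 0 (fully open) to 1 (shut). In form: [[[dx, dy, dz, twist, hand], ...]]. A call has 1 to 20 rows; each row is the pose to reach, as a shift and turn from the pose commanded when the call began, along the tool's axes at that moment; what a row does not reach only later rows make up. Full scale, the value 1, is 600 mm for a shift and 0.5 rad for a turn. A row lasts 1/10 s, in which the tool goes at most 50 mm and 8.59 degrees, less where a joint would pass 70% of its speed; a pose out of reach is approached as far as the arm can. A call with a number of a shift or a turn outside -1 to 1 is refused whole. A call with a gripper value outside its range is refused whole. The fingers move at their own pace and stop on an object; FORCE is the grip in N (left out, the last holds). Time passes only in rows, so rows that repeat a pose let the fingers close. It gives the time, the measured TCP pose, the force, the opening and the grip force at its end, in the units of the state.
- r.observe(): the state, without advancing time (a new reading comes with each control period).
- r.snapshot(name): name is "side" or "top" or "wrist"; returns (picture, depth): 480x640x3 uint8, red, green, blue; 480x640 float32, m along the optical axis (not along the pixel's ray), 0 where there is no reading.
- r.get_calibration(name): a dict with "fx", "fy", "cx", "cy" (pixels), "distortion" ([k1, k2, p1, p2, k3] as OpenCV has them; the pictures are not rectified), "rvec" (rotation vector, rad) and "tvec" (3), from world to camera coordinates, as OpenCV has them. Camera axes: x right, y down, z forward; pixel columns grow to the right and rows downward; lengths in m; the calibration is good to about 2 mm. A picture is of the moment at which its call begins: read the wrist's pose just before it. get_calibration takes no time and is no camera call; for the wrist camera it gives the pose at the moment of the call.
- r.finish_job(): hands the job in; it is judged then, once.
The state is a dict: "time": time; "q": joint angles; "joint_vel": joint speeds; "effort": joint torques, N m; "tcp_pos": TCP position; "orientation": TCP orientation; "force": force on the tool from outside, world axes, zero at the start; "wrist_torque": the same for the moment, N m; "grip_width": opening from 0.0 (shut) to 1.0 (fully open); "gripper_force": force on a finger pad.
Only numpy, scipy, OpenCV 4.12 (cv2) and the standard library are available. Lean on these libraries where they do the work, as an engineer would, in place of code of your own. Each camera call takes 0.05 s, during which the arm holds its last target. There are 200 camera calls.

TASK

The round reagent bottle lying on its side has been knocked over. Pick it up, stand it upright on its base inside the small square steel spill tray, setting it down without dropping it, and let go. Leave the other bottle and the vial standing where they are.

Things in the scene. Friction and masses are not known exactly. Their poses are not given: they have to be found in the camera images.
- fallen_bottle: Round glass reagent bottle, blue cap, lying on its side at first, steady but rolls if pushed; 80 mm diameter, 141 mm tall, about 0.45 kg. Origin: centre of its base; z axis from base to cap. Straight body to about 95 mm, then a shoulder; cap 40 mm in diameter, 118 to 141 mm along z, free of the shoulder above 125 mm: grip it there, best at 133 mm. Lying, its axis is 38 mm above the worktop.
- tray: Square open steel spill tray, 170 x 170 mm outside, fixed to the worktop, empty at the start. Floor 5 mm thick, walls 5 mm thick and 23 mm high over the worktop (with the beaded rim), inside 160 x 160 mm. Origin: centre of its underside on the worktop; x and y along its sides, z up.
- standing_bottle: A second bottle of the same kind and size, standing upright on the worktop behind the work (bystander). Origin: centre of its base; z axis up to the cap.
- vial: Small amber glass vial with a black cap, 24 mm diameter, 54 mm tall, standing on the worktop (bystander). Origin: centre of its base; z axis up.

How it is judged:
By the outcome, as a careful person would: the job done as asked, in the order asked, and still so for the second after the job is handed in, with the robot touching nothing.
It also fails if it takes over 37 s, if anything falls off the work surface, if the arm or the gripper's body presses on something with over 40 N, if the wrist force passes 120 N, or if a joint passes its speed limit or range.

## Working session

There is one attempt and no reset: what is moved stays moved. The work goes in short steps, Python scripts to look and compute and a shell command to move; the robot and the scene stay as the last step left them, time stands still between calls to the robot, and variables do not carry over. Pictures are saved under pics/ and viewed, at most 10 in all, crops included, and the job is handed in when it is done.

```bash
mkdir -p pics
cat > h.py <<'E'
from station import r
import numpy as np, cv2
def snap(n,f=None):
    c=r.get_calibration(n); im,d=r.snapshot(n)
    if f: cv2.imwrite('pics/'+f,im[:,:,::-1])
    K=np.array([[c['fx'],0,c['cx']],[0,c['fy'],c['cy']],[0,0,1]]); D=np.array(c['distortion'],float)
    R=cv2.Rodrigues(np.array(c['rvec'],float))[0]; t=np.array(c['tvec'],float).ravel()
    return im,d,(K,D,R,t)
def ray(cal,uv):
    K,D,R,t=cal
    p=cv2.undistortPoints(np.array(uv,float).reshape(-1,1,2),K,D).reshape(-1,2)
    return -R.T@t,np.c_[p,np.ones(len(p))]@R      # scaled: depth z * dir
def plane(cal,uv,z):
    o,d=ray(cal,uv); return o+d*((z-o[2])/d[:,2])[:,None]
def cloud(cal,dep,mask):
    v,u=np.nonzero(mask&(dep>0)); o,d=ray(cal,np.c_[u,v]); return o+d*dep[v,u][:,None]
E
python3 - <<'E'
from h import *
ims=[]
for n in('top','side','wrist'):
    im,d,c=snap(n); np.savez(n+'0.npz',im=im,d=d,K=c[0],D=c[1],R=c[2],t=c[3]); print(n,-c[2].T@c[3],c[2][2]); ims.append(cv2.resize(im,(400,300)) if n!='top' else im)
cv2.imwrite('pics/top0.png',ims[0][:,:,::-1])
cv2.imwrite('pics/sw0.png',np.hstack(ims[1:])[:,:,::-1])
s=r.observe();print(s)
E
```

```text
top [ 0.44375183 -0.09188108  0.91757073] [ 0.0978605   0.01697016 -0.99505544]
side [0.61615128 0.40375918 0.85414809] [-0.08891435 -0.52275448 -0.8478337 ]
wrist [ 0.1988623  -0.46416822  0.37322112] [-0.27648062 -0.07107043 -0.95838795]
{'time': 0.15, 'q': array([-1.31199493e+00,  2.41239432e-01,  4.06786989e-03,  1.33520260e+00,
       -3.52788823e-05,  1.57080508e+00]), 'joint_vel': array([-1.39391172e-03, -2.59944271e-03,  3.66087775e-03,  6.29703003e-04,
       -1.54709377e-05,  6.65838239e-04]), 'effort': array([-1.12000623e-04, -3.72634614e+01,  2.52638984e+01,  1.23857672e-02,
       -1.86470675e-05, -2.94351125e-06]), 'tcp_pos': array([ 0.12783554, -0.48291544,  0.23863075]), 'orientation': array([ 9.91639660e-01,  1.29035507e-01, -1.19297485e-04, -7.80047243e-04]), 'force': array([-0.71487058, -0.3903501 , -0.22294419]), 'wrist_torque': array([-0.00820835, -0.06425484,  0.02122374]), 'gripper_force': 0.0, 'grip_width': 1.0021887823148392}
```

View pics/top0.png

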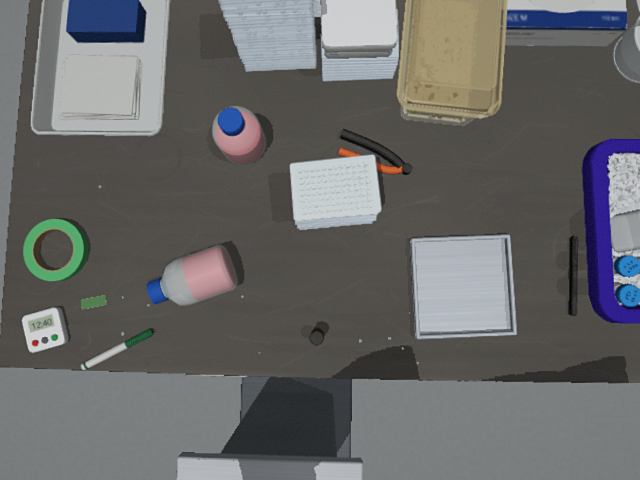

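View pics/sw0.png

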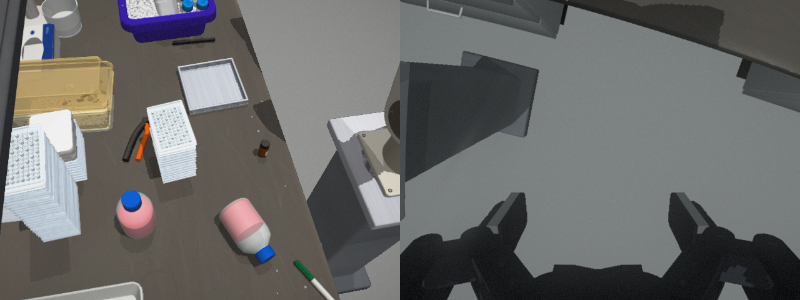

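The top view shows the fallen bottle with its cap at (156,291) and its base at about (232,265). The tray is centred near (463,286), the vial is at (317,335), and the standing bottle's cap is at (231,121). The side view shows the same layout, with the blue cap at about (424,405) in full-size pixels. The wrist camera sees only the floor.

```bash
cat > m.py <<'E'
from h import *
rays={}
for n in('top','side'):
    z=np.load(n+'0.npz'); im,d=z['im'],z['d']; cal=(z['K'],z['D'],z['R'],z['t'])
    hsv=cv2.cvtColor(im,cv2.COLOR_RGB2HSV)
    roi=np.zeros((480,640),bool)
    x0,y0,x1,y1={'top':(140,235,245,310),'side':(340,300,450,440)}[n]; roi[y0:y1,x0:x1]=1
    for nm,m in(('cap',(hsv[:,:,0]>100)&(hsv[:,:,0]<125)&(hsv[:,:,1]>150)&(hsv[:,:,2]>60)),('pink',((hsv[:,:,0]>165)|(hsv[:,:,0]<10))&(hsv[:,:,1]>60)&(hsv[:,:,2]>90))):
        m=m&roi; v,u=np.nonzero(m); c=(u.mean(),v.mean())
        P=cloud(cal,d,m); print(n,nm,len(u),c,'cloud med',np.median(P,0),'zmax',np.percentile(P[:,2],98))
        o,dd=ray(cal,[c]); rays[n,nm]=(o,dd[0]/np.linalg.norm(dd[0]))
    if n=='top':
        P=cloud(cal,d,roi); B=P[(P[:,2]>.015)]
        q=B[:,:2]; mu=q.mean(0); w,V=np.linalg.eigh(np.cov((q-mu).T)); a=V[:,1]; s=(q-mu)@a; print('axis',a,'ext',mu+a*s.min(),mu+a*s.max(),s.max()-s.min(), 'zmax',B[:,2].max())
        # tray
        roi[:]=0; roi[225:345,400:525]=1
        P=cloud(cal,d,roi); print('tray z pct',np.percentile(P[:,2],[1,20,50,95,99]))
        m=((hsv[:,:,1]<60)&(hsv[:,:,2]>110)&roi).astype('uint8'); cs=max(cv2.findContours(m,0,1)[0],key=cv2.contourArea)
        rc=cv2.minAreaRect(plane(cal,cs.reshape(-1,2),.023)[:,:2].astype('float32')); print('tray rect',rc)
        for nm,uv in(('vial',(317,330)),('scap',(231,121)),('plate',(335,185))):
            u,v=uv; p=ray(cal,[uv]); print(nm,p[0]+p[1][0]*d[v,u])
    else:
        # tray rim corners by colour in side
        roi[:]=0; roi[85:190,275:405]=1
        m=((hsv[:,:,1]<60)&(hsv[:,:,2]>110)&roi).astype('uint8'); cs=max(cv2.findContours(m,0,1)[0],key=cv2.contourArea)
        P=cloud(cal,d,roi&(m>0)); print('side tray z',np.percentile(P[:,2],[5,50,98]),P.mean(0))
for nm in('cap','pink'):
    (o1,d1),(o2,d2)=rays['top',nm],rays['side',nm]
    A=np.c_[d1,-d2]; s=np.linalg.lstsq(A,o2-o1,rcond=None)[0]; p,q=o1+s[0]*d1,o2+s[1]*d2; print('tri',nm,(p+q)/2,'gap',np.linalg.norm(p-q))
E
python3 m.py
```

```text
top cap 307 (np.float64(155.14332247557005), np.float64(291.4592833876221)) cloud med [0.43040171 0.19125788 0.05516666] zmax 0.060309803753230175
top pink 50 (np.float64(207.86), np.float64(264.44)) cloud med [0.49093823 0.10282407 0.06066117] zmax 0.06939597463770696
axis [-0.34217279  0.93963705] ext [0.4748876 0.0704283] [0.42621749 0.20408077] 0.14223839730509819 zmax 0.08208455856869179
tray z pct [-3.57106380e-03 -9.04093883e-05  3.67851498e-03  2.18259886e-02
  2.40618725e-02]
tray rect ((0.45188069343566895, -0.3237764835357666), (0.17127935588359833, 0.17253448069095612), 3.4663009643554688)
vial [ 0.37371288 -0.07746768  0.03569055]
scap [0.69466852 0.05985011 0.14060077]
plate [ 0.59566062 -0.10113701  0.15269039]
side cap 597 (np.float64(423.79731993299833), np.float64(407.26633165829145)) cloud med [0.43643893 0.19608848 0.05506449] zmax 0.06066788890831051
side pink 2546 (np.float64(383.4406912804399), np.float64(349.2949725058916)) cloud med [0.4761672  0.11356397 0.07404196] zmax 0.08055934663968739
side tray z [0.00312252 0.00652247 0.15635059] [ 0.46314712 -0.31001241  0.02101931]
tri cap [0.43235112 0.19401397 0.04467206] gap 0.0029548571288847258
tri pink [0.47432392 0.10656427 0.05457141] gap 0.007516192441682109
```

```bash
cat > go.py <<'E'
import sys
from h import *
from scipy.spatial.transform import Rotation as Ro
def go(p,yaw):  # yaw deg of tool x
    s=r.observe(); R=Ro.from_quat(s['orientation']).as_matrix(); d=R.T@(np.array(p)-s['tcp_pos'])/.6
    y=np.degrees(np.arctan2(R[1,0],R[0,0])); tw=-np.radians((yaw-y+180)%360-180)/.5
    print('t',s['time'],'tcp',s['tcp_pos'].round(4),'yaw',round(y,1),'q',s['q'].round(2),'F',s['force'].round(1),'w',round(s['grip_width'],3),'gf',s['gripper_force']); print('shift',d.round(4),'twist',round(tw,3))
if __name__=='__main__': a=[float(x) for x in sys.argv[1:]]; go(a[:3],a[3])
E
python3 -m handwheel '[[[0.262,-0.323,0,-1,0],[0.262,-0.323,0,-1,0],[0.262,-0.323,0,-1,0],[0.262,-0.323,0,-1,0],[0.262,-0.323,0,-1,0],[0.262,-0.323,0,-1,0]]]'
python3 go.py 0.44 0.17 0.22 110
```

```text
time: 0.75
tcp_pos: [0.2315, -0.2508, 0.2391]
orientation: [0.927, 0.375, 0.0, -0.001]
force: [-0.1, -1.0, -0.5]
grip_width: 0.999
gripper_force: 0.0
t 0.75 tcp [ 0.2315 -0.2508  0.2391] yaw 44.0 q [-0.83 -0.08 -0.35  1.3   0.    1.55] F [-0.1 -1.  -0.5] w 0.999 gf 0.0
shift [ 0.7371 -0.2632  0.0335] twist -2.304
```

```bash
python3 -m handwheel '[[[0.37,-0.13,0,-1,0],[0.37,-0.13,0,-1,0],[0.37,-0.13,0,-1,0],[0.37,-0.13,0,-1,0],[0.37,-0.13,0,-1,0],[0.37,-0.13,0,-1,0]]]'
python3 go.py 0.44 0.17 0.22 110
```

```text
time: 1.35
tcp_pos: [0.3394, -0.0437, 0.2393]
orientation: [0.806, 0.592, 0.001, -0.0]
force: [-0.4, -0.6, 0.3]
grip_width: 1.003
gripper_force: 0.0
t 1.35 tcp [ 0.3394 -0.0437  0.2393] yaw 72.5 q [-0.13 -0.08 -0.35  1.3   0.    1.75] F [-0.4 -0.6  0.3] w 1.003 gf 0.0
shift [0.3901 0.053  0.0325] twist -1.308
```

```bash
python3 -m handwheel '[[[0.39,0.053,0.03,-1,0],[0.39,0.053,0.03,-1,0],[0.39,0.053,0.03,-1,0],[0.39,0.053,0.03,-1,0],[0.39,0.053,0.03,-1,0],[0.39,0.053,0.03,-1,0]]]'
python3 -m handwheel '[[[0,0,0,-0.308,0],[0,0,0,-0.308,0]]]'
python3 go.py 0.429 0.1965 0.22 110
python3 - <<'E'
from h import *
im,d,c=snap('wrist','w1.png'); np.savez('wrist1.npz',im=im,d=d,K=c[0],D=c[1],R=c[2],t=c[3])
E
```

```text
time: 1.95
tcp_pos: [0.4418, 0.1687, 0.2201]
orientation: [0.636, 0.771, -0.0, -0.0]
force: [0.7, -0.3, -0.4]
grip_width: 1.004
gripper_force: 0.0
time: 2.15
tcp_pos: [0.4398, 0.165, 0.2208]
orientation: [0.577, 0.817, -0.001, -0.0]
force: [0.6, 0.6, 0.3]
grip_width: 1.0
gripper_force: 0.0
t 2.15 tcp [0.4398 0.165  0.2208] yaw 109.5 q [ 0.36  0.19 -0.11  1.27 -0.    1.59] F [0.6 0.6 0.3] w 1.0 gf 0.0
shift [0.0555 0.0006 0.0013] twist -0.017
```

View pics/w1.png

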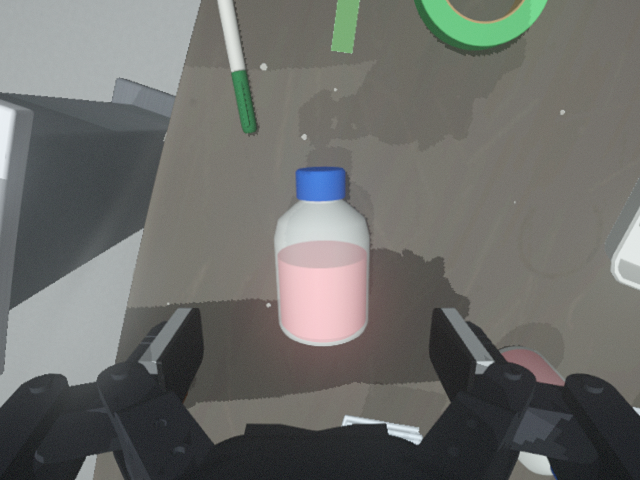

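The wrist view shows the bottle aligned with the tool, with its cap centred at about (321,183). The cap's far edge is at row 167 and its sides are at columns 296 and 346.

Run:
```python
from h import *
z=np.load('wrist1.npz'); im,d=z['im'],z['d']; cal=(z['K'],z['D'],z['R'],z['t'])
h=cv2.cvtColor(im,cv2.COLOR_RGB2HSV); m=(h[:,:,0]>100)&(h[:,:,0]<125)&(h[:,:,1]>150)&(h[:,:,2]>60); m[:,:280]=0; m[:,370:]=0; m[230:]=0
P=cloud(cal,d,m); print('top z',np.percentile(P[:,2],[50,95]),'mean',P.mean(0))
v,u=np.nonzero(m); print(u.min(),u.max(),v.min(),v.max())
w=[c for c in range(280,370) if m[:,c].sum()>8]; um=(w[0]+w[-1])/2
pts=plane(cal,[[w[0],185],[w[-1],185],[um,168]],.04); print(pts)
b=plane(cal,[[278,270],[368.5,270],[285,225],[361,225]],.04); print('body mid',(b[0]+b[1])/2)
mid=(pts[0]+pts[1])/2; ax=mid-(b[0]+b[1])/2; print('axis yaw',np.degrees(np.arctan2(ax[1],ax[0])))
a=np.array([np.cos(np.radians(110)),np.sin(np.radians(110))])
s=P[:,:2]@a; n=P[:,:2]@[-a[1],a[0]]; print('cap along',np.percentile(s,[2,98]),'mid across',n.min()/2+n.max()/2, 'pt133',a*(np.percentile(s,98)-.008)+np.array([-a[1],a[0]])*(n.min()+n.max())/2)
```

```text
top z [0.05588021 0.05907488] mean [0.43326544 0.1944223  0.05420214]
296 344 168 200
[[0.41692601 0.18522829 0.04      ]
 [0.4519727  0.19766431 0.04      ]
 [0.42986335 0.20427275 0.04      ]]
body mid [0.46177565 0.12338998 0.04      ]
axis yaw 111.87667861069289
cap along [0.02313448 0.04436017] mid across -0.4738206629361521 pt133 [0.43280987 0.19622359]
```

```bash
python3 go.py 0.4325 0.196 0.028 110.5
```

```text
t 2.2 tcp [0.4398 0.165  0.2211] yaw 109.4 q [ 0.36  0.19 -0.11  1.27 -0.    1.59] F [0.7 0.3 0.1] w 0.998 gf 0.0
shift [0.053  0.006  0.3217] twist -0.04
```

```bash
python3 -m handwheel '[[[0.053,0.006,0.05,-0.04,0],[0.053,0.006,0.13,-0.04,0],[0.053,0.006,0.20,-0.04,0],[0.053,0.006,0.25,-0.04,0],[0.053,0.006,0.29,-0.04,0],[0.053,0.006,0.31,-0.04,0],[0.053,0.006,0.3217,-0.04,0],[0.053,0.006,0.3217,-0.04,0]]]'; python3 go.py 0.4325 0.196 0.028 110.5
python3 - <<'E'
from h import *
snap('side','s1.png')
E
```

```text
time: 3.0
tcp_pos: [0.4322, 0.1965, 0.0278]
orientation: [0.569, 0.822, -0.001, -0.0]
force: [-0.1, -0.1, 0.9]
grip_width: 1.0
gripper_force: 0.0
t 3.0 tcp [0.4322 0.1965 0.0278] yaw 110.6 q [ 0.43  0.4  -0.38  0.79 -0.    1.64] F [-0.1 -0.1  0.9] w 1.0 gf 0.0
shift [-0.001   0.0001 -0.0003] twist 0.003
```

View pics/s1.png

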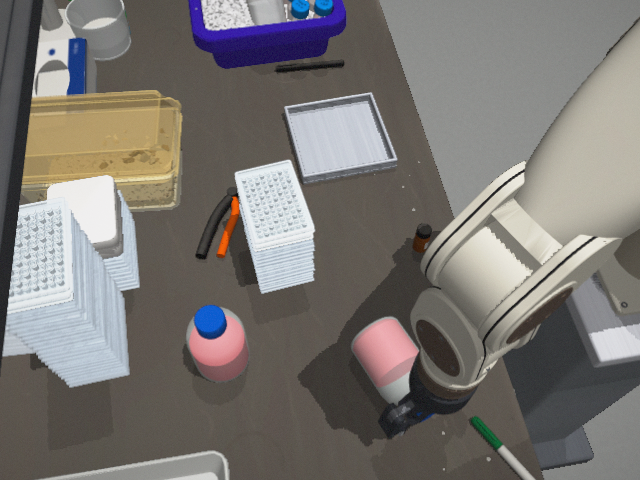

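The side view shows the fingers straddling the cap at about (400,415), with the bottle not moved. I'll close lightly so the bottle can swing down to hang between the pads.

```bash
python3 -m handwheel '[[[0,0,0,0,1],[0,0,0,0,1],[0,0,0,0,1],[0,0,0,0,1],[0,0,0,0,1],[0,0,0,0,1],[0,0,0,0,1],[0,0,0,0,1]]]' 25
```

```text
time: 3.85
tcp_pos: [0.4327, 0.1982, 0.0286]
orientation: [0.568, 0.823, 0.001, -0.0]
force: [-1.2, 1.8, 4.0]
grip_width: 0.459
gripper_force: 26.5
```

```bash
python3 -m handwheel '[[[-0.010,0,-0.031,0,1],[-0.0245,0,-0.063,0,1],[-0.042,0,-0.09,0,1],[-0.063,0,-0.118,0,1],[-0.087,0,-0.14,0,1],[-0.112,0,-0.161,0,1],[-0.14,0,-0.178,0,1],[-0.168,0,-0.2,0,1],[-0.198,0,-0.22,0,1],[-0.228,0,-0.24,0,1],[-0.258,0,-0.27,0,1],[-0.288,0,-0.3,0,1],[-0.288,0,-0.33,0,1],[-0.288,0,-0.33,0,1]]]'; python3 go.py 0.452 -0.324 0.2 60
python3 - <<'E'
from h import *
a=snap('side')[0];b=snap('wrist')[0]
cv2.imwrite('pics/sw2.png',np.hstack([a[150:480,240:640],b[80:410,120:520]])[:,:,::-1])
E
```

```text
time: 5.25
tcp_pos: [0.4928, 0.0354, 0.2265]
orientation: [0.569, 0.822, -0.001, -0.001]
force: [-3.2, 0.9, -1.6]
grip_width: 0.461
gripper_force: 26.1
t 5.25 tcp [0.4928 0.0354 0.2265] yaw 110.6 q [ 0.07  0.24 -0.03  1.3   0.    1.28] F [-3.2  0.9 -1.6] w 0.461 gf 26.053344105603173
shift [-0.5367 -0.2746  0.0443] twist 1.767
```

View pics/sw2.png

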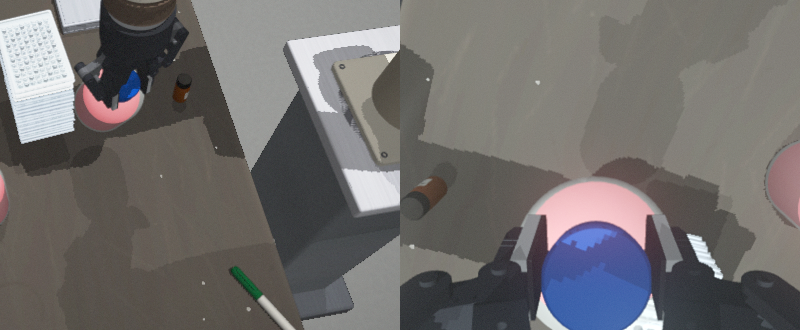

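The side view shows the bottle hanging below the gripper near (113,95) in the crop. The wrist view shows the cap's top face round between the pads, so the bottle is close to vertical and clear of the worktop. The next move carries it over the tray.

```bash
python3 -m handwheel '[[[-0.011,-0.006,-0.02,0,1],[-0.032,-0.017,-0.05,0,1],[-0.064,-0.033,-0.07,0,1],[-0.102,-0.052,-0.08,0,1],[-0.145,-0.074,-0.08,0,1],[-0.188,-0.096,-0.08,0,1],[-0.231,-0.118,-0.08,0,1],[-0.274,-0.140,-0.08,0,1],[-0.317,-0.162,-0.08,0,1],[-0.360,-0.184,-0.08,0,1],[-0.403,-0.206,-0.08,0,1],[-0.440,-0.226,-0.07,0,1],[-0.473,-0.242,-0.05,0,1],[-0.499,-0.256,-0.03,0,1],[-0.521,-0.267,-0.01,0,1],[-0.537,-0.275,0,0,1],[-0.537,-0.275,0,0,1],[-0.537,-0.275,0,0,1]]]'; python3 go.py 0.452 -0.324 0.15 110.6
python3 - <<'E'
from h import *
for n in('top','side','wrist'):
    im,d,c=snap(n); np.savez(n+'2.npz',im=im,d=d,K=c[0],D=c[1],R=c[2],t=c[3])
    if n=='side': a=im
    if n=='wrist':
        h=cv2.cvtColor(im,cv2.COLOR_RGB2HSV); m=(h[:,:,0]>100)&(h[:,:,0]<125)&(h[:,:,1]>150)&(h[:,:,2]>60); m[:,:200]=0;m[:,440:]=0; m[:200]=0
        m=cv2.erode(m.astype('uint8'),np.ones((5,5)))>0
        P=cloud(c,d,m); q=P-np.median(P,0); P=P[abs(q[:,2])<.012]; A=np.c_[P[:,:2],np.ones(len(P))]
        for _ in range(4):
            k=np.linalg.lstsq(A,P[:,2],rcond=None)[0]; e=abs(A@k-P[:,2]); g=e<.002; A,P=A[g],P[g]
        nn=np.array([-k[0],-k[1],1]); nn/=np.linalg.norm(nn); print('cap top',P.mean(0),'normal',nn,'tilt deg',np.degrees(np.arccos(nn[2])),len(P))
        b=im
cv2.imwrite('pics/sw3.png',np.hstack([a[30:360,200:600],b[140:470,120:520]])[:,:,::-1])
E
```

```text
time: 7.15
tcp_pos: [0.4537, -0.3233, 0.2263]
orientation: [0.568, 0.823, 0.0, -0.0]
force: [0.3, -0.2, -4.2]
grip_width: 0.454
gripper_force: 25.7
t 7.15 tcp [ 0.4537 -0.3233  0.2263] yaw 110.8 q [-0.62  0.36  0.14  1.35  0.    0.59] F [ 0.3 -0.2 -4.2] w 0.454 gf 25.734195875738806
shift [-0.0002 -0.0031  0.1271] twist 0.005
cap top [ 0.45951004 -0.33445394  0.24488119] normal [-0.11532531  0.29972567  0.94702935] tilt deg 18.732305607400928 4993
```

View pics/sw3.png

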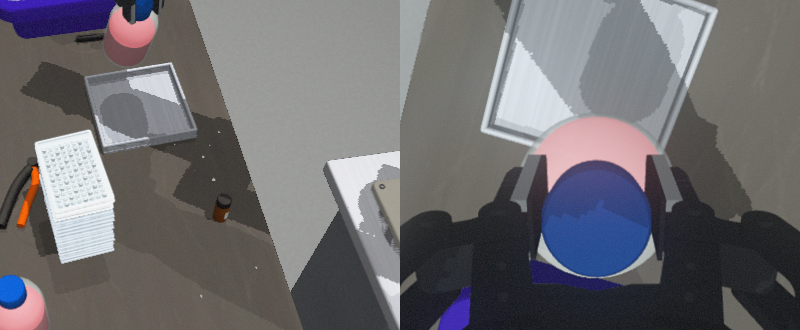

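The side crop shows the bottle held over the tray area at (131,40). The wrist crop shows the cap face centred at about (596,218). The plane fitted to the cap top suggests the bottle still leans about 19° towards tool +x, held by pad friction. I'll ease the grip, shift +x, and check the lean on the body as well.

```bash
cat > tilt.py <<'E'
from h import *
def tilt(f=None):
    s=r.observe(); im,d,c=snap('wrist',f); h=cv2.cvtColor(im,cv2.COLOR_RGB2HSV)
    a=np.array([np.cos(np.radians(110.6)),np.sin(np.radians(110.6))]); o=s['tcp_pos'][:2]
    m=(h[:,:,0]>100)&(h[:,:,0]<125)&(h[:,:,1]>150)&(h[:,:,2]>40); m[:,:200]=0;m[:,440:]=0; m[:200]=0
    P=cloud(c,d,cv2.erode(m.astype('uint8'),np.ones((7,7)))>0); P=P[P[:,2]>s['tcp_pos'][2]]
    A=np.c_[(P[:,:2]-o)@a,(P[:,:2]-o)@[-a[1],a[0]],np.ones(len(P))]; z=P[:,2]
    for _ in range(5):
        k=np.linalg.lstsq(A,z,rcond=None)[0]; g=abs(A@k-z)<.003; A,z=A[g],z[g]
    print('cap lean along +x deg',-np.degrees(np.arctan(k[0])),'across',-np.degrees(np.arctan(k[1])),'z at centre',np.median(z),'cap x',A[:,0].mean())
    for n in('top','side'):
        im,d,c=snap(n); h=cv2.cvtColor(im,cv2.COLOR_RGB2HSV); m=((h[:,:,0]>165)|(h[:,:,0]<10))&(h[:,:,1]>60)&(h[:,:,2]>60)
        P=cloud(c,d,m); P=P[(np.linalg.norm(P[:,:2]-o,axis=1)<.1)]
        if len(P)<60: print(n,'few',len(P)); continue
        x=(P[:,:2]-o)@a; y=(P[:,:2]-o)@[-a[1],a[0]]; 
        from scipy.optimize import least_squares
        # cylinder r=40 mm: axis x=x0+tx*(z-zc)
        zc=s['tcp_pos'][2]+.011
        fit=least_squares(lambda p:np.hypot((x-p[0]-p[1]*(P[:,2]-zc))*np.cos(np.arctan(p[1])),y-p[2])-.040,[0,0,0],loss='soft_l1',f_scale=.002).x
        print(n,len(P),'z',P[:,2].min(),P[:,2].max(),'body lean deg',np.degrees(np.arctan(fit[1])),'axis x,y at grasp',fit[0],fit[2])
    print('t',s['time'],s['tcp_pos'],s['force'].round(1),s['gripper_force'])
if __name__=='__main__': tilt()
E
python3 -m handwheel '[[[0.003,0,0,0,1],[0.01,0,0,0,1],[0.022,0,0,0,1],[0.038,0,0,0,1],[0.056,0,0,0,1],[0.075,0,0,0,1],[0.075,0,0,0,1],[0.075,0,0,0,1],[0.075,0,0,0,1]]]' 20; python3 tilt.py
```

```text
time: 8.2
tcp_pos: [0.4379, -0.2819, 0.2265]
orientation: [0.568, 0.823, -0.0, 0.0]
force: [0.1, -0.5, -4.3]
grip_width: 0.455
gripper_force: 25.9
cap lean along +x deg 18.61181836126429 across -0.03882712013617191 z at centre 0.2442183093568721 cap x -0.012381331907760121
top 276 z 0.17273924102061766 0.35501364073758535 body lean deg 10.599468968026352 axis x,y at grasp -0.02509331349543711 -0.0016732607253443763
side 2005 z 0.11109578609750803 0.24609068678389046 body lean deg 10.894057953890572 axis x,y at grasp -0.021504367072646927 0.0017647183141422888
t 8.2 [ 0.43790829 -0.28187938  0.22646823] [ 0.1 -0.5 -4.3] 25.878939188660297
```

```bash
python3 -m handwheel '[[[0,0,0.02,0,1],[0,0,0.06,0,1],[0,0,0.10,0,1],[0,0,0.125,0,1],[0,0,0.138,0,1],[0,0,0.141,0,1],[0,0,0.141,0,1]]]' 20; python3 -m handwheel '[[[0,0,0.004,0,1],[0,0,0.006,0,1]]]';python3 -m handwheel '[[[0,0,0.003,0,1],[0,0,0.003,0,1]]]'
python3 -m handwheel '[[[0,0,0.003,0,1],[0,0,0.003,0,1]]]'
```

```text
time: 9.05
tcp_pos: [0.4378, -0.2818, 0.1417]
orientation: [0.568, 0.823, -0.0, 0.0]
force: [-0.6, 0.8, -4.7]
grip_width: 0.457
gripper_force: 25.9
time: 9.25
tcp_pos: [0.4382, -0.282, 0.1388]
orientation: [0.568, 0.823, 0.0, 0.001]
force: [-0.5, -0.1, -4.5]
grip_width: 0.458
gripper_force: 25.9
time: 9.45
tcp_pos: [0.4376, -0.2816, 0.1363]
orientation: [0.568, 0.823, -0.0, 0.0]
force: [0.4, 0.1, -4.9]
grip_width: 0.454
gripper_force: 25.9
time: 9.65
tcp_pos: [0.4375, -0.2815, 0.1343]
orientation: [0.568, 0.823, 0.0, -0.0]
force: [0.4, -0.0, -4.5]
grip_width: 0.454
gripper_force: 25.9
```

```bash
python3 -m handwheel '[[[0,0,0.003,0,1],[0,0,0.003,0,1]]]';python3 -m handwheel '[[[0,0,0.003,0,1],[0,0,0.003,0,1]]]'
python3 tilt.py
python3 - <<'E'
from h import *
a=snap('side')[0];b=snap('wrist')[0]
cv2.imwrite('pics/sw4.png',np.hstack([cv2.resize(a[20:220,240:440],(400,400)),b[70:470,120:520]])[:,:,::-1])
E
```

```text
time: 9.85
tcp_pos: [0.4379, -0.2818, 0.133]
orientation: [0.568, 0.823, -0.0, 0.0]
force: [-0.3, -0.4, -4.0]
grip_width: 0.459
gripper_force: 26.2
time: 10.05
tcp_pos: [0.4384, -0.2824, 0.1327]
orientation: [0.568, 0.823, -0.0, 0.002]
force: [-2.4, 0.8, 6.6]
grip_width: 0.455
gripper_force: 27.4
cap lean along +x deg 18.362478029740053 across 2.587960554548684e-05 z at centre 0.1507600622044483 cap x -0.013246362651145446
top 170 z 0.06989092417413878 0.25858105908650764 body lean deg 10.381872941701154 axis x,y at grasp -0.023917009320243793 0.0036868553656450942
side 1569 z 0.019144838681058207 0.34137893891666926 body lean deg 9.455298922518347 axis x,y at grasp -0.02296066901493407 0.001694404261801556
t 10.05 [ 0.43836299 -0.282353    0.13270084] [-2.4  0.8  6.6] 27.44575395314314
```

View pics/sw4.png

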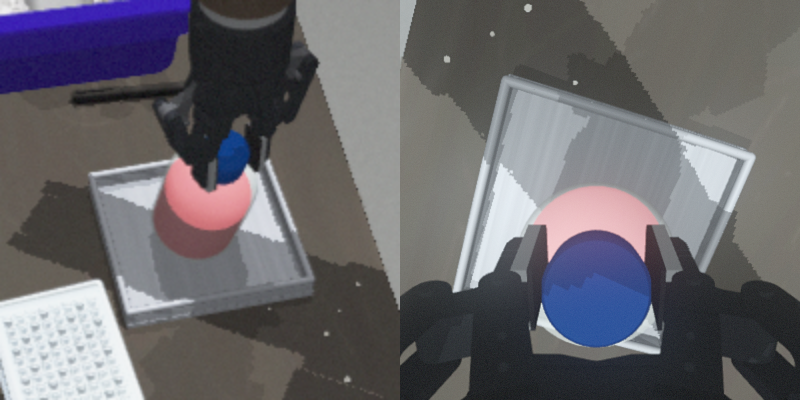

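Contact is confirmed: Fz went from −4.3 N to +6.6 N. The side crop shows the bottle inside the tray with its base at about (195,240), leaning, and the wrist crop shows the cap at (596,288). Next I'll roll it upright about its lower edge by moving tool −x.

```bash
python3 -m handwheel '[[[-0.007,0,0,0,1],[-0.014,0,0,0,1],[-0.021,0,0,0,1],[-0.028,0,0.001,0,1],[-0.035,0,0.0015,0,1],[-0.035,0,0.0015,0,1]]]' 20; python3 tilt.py
```

```text
time: 10.9
tcp_pos: [0.4466, -0.3034, 0.1326]
orientation: [0.569, 0.823, -0.001, 0.003]
force: [-1.9, -0.6, 7.6]
grip_width: 0.457
gripper_force: 20.6
cap lean along +x deg 7.967525638164413 across -0.0807457073997516 z at centre 0.14955920040437487 cap x -0.01468899434987166
top 323 z 0.04714114795609803 0.2592655411847897 body lean deg -0.10924348278680772 axis x,y at grasp -0.02170710718822891 0.0018284252818338512
side 1768 z 0.017277550137858144 0.3150006713787873 body lean deg 1.7442903032348378 axis x,y at grasp -0.02207797393599242 0.0013553523220553897
t 10.9 [ 0.44656888 -0.30339314  0.13261461] [-1.9 -0.6  7.6] 20.5768098088447
```

```bash
python3 -m handwheel '[[[-0.005,0,0.001,0,1],[-0.01,0,0.002,0,1],[-0.01,0,0.002,0,1]]]'; python3 -m handwheel '[[[-0.005,0,0.001,0,1],[-0.01,0,0.002,0,1],[-0.01,0,0.002,0,1]]]';  python3 tilt.py
```

```text
time: 11.35
tcp_pos: [0.449, -0.3095, 0.1319]
orientation: [0.569, 0.823, -0.001, 0.004]
force: [-0.2, -2.5, 9.1]
grip_width: 0.454
gripper_force: 20.4
time: 11.65
tcp_pos: [0.4513, -0.3155, 0.131]
orientation: [0.569, 0.823, -0.001, 0.004]
force: [-1.2, -2.6, 8.2]
grip_width: 0.449
gripper_force: 20.0
cap lean along +x deg 1.8230075120285807 across -0.2860542344260845 z at centre 0.14716813384772548 cap x -0.015601234343903947
top 544 z 0.027871368006033737 0.260959132268619 body lean deg -0.8356789870180834 axis x,y at grasp -0.018444929919493723 0.002179123039500657
side 1878 z 0.01632236518398955 0.30930573818134266 body lean deg -3.542977840080656 axis x,y at grasp -0.02272922668905317 0.0012872004681045474
t 11.65 [ 0.45128557 -0.31549358  0.13096584] [-1.2 -2.6  8.2] 20.032088522566482
```

```bash
python3 -m handwheel '[[[-0.003,0,0.001,0,1],[-0.006,0,0.0015,0,1],[-0.006,0,0.0015,0,1]]]';  python3 tilt.py
python3 - <<'E'
from h import *
a=snap('side')[0];b=snap('wrist')[0]
cv2.imwrite('pics/sw5.png',np.hstack([cv2.resize(a[20:220,240:440],(400,400)),b[70:470,120:520]])[:,:,::-1])
E
```

```text
time: 12.1
tcp_pos: [0.4525, -0.319, 0.1303]
orientation: [0.569, 0.823, -0.002, 0.004]
force: [-1.7, -3.2, 10.1]
grip_width: 0.449
gripper_force: 19.7
cap lean along +x deg 0.11334042258971093 across -0.1160796634575705 z at centre 0.1462984497976182 cap x -0.015837121834798143
top 612 z 0.02736664628642671 0.25888217532795477 body lean deg -2.588218243341904 axis x,y at grasp -0.019105756334173444 0.0019874066183428267
side 1896 z 0.01585362528938128 0.13755287793201998 body lean deg -5.525643052450852 axis x,y at grasp -0.023668415290916747 0.0011995234831438384
t 12.1 [ 0.45252783 -0.31900579  0.13033014] [-1.7 -3.2 10.1] 19.701431782268628
```

View pics/sw5.png

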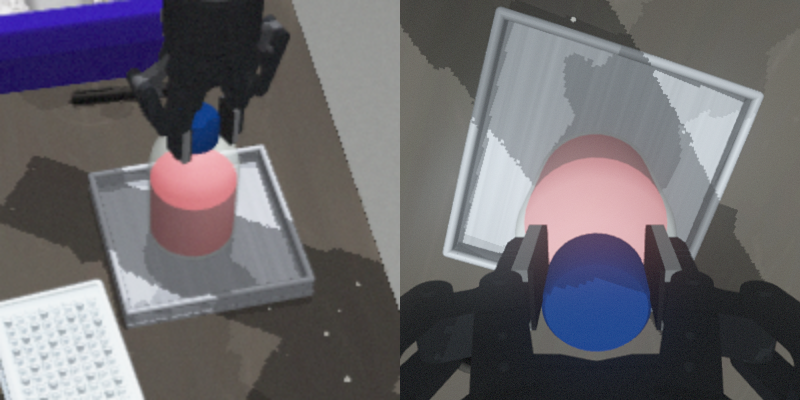

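The side crop shows the bottle standing upright in the tray, with its base at about (193,245). The cap lean is now 0.1°, and the cap top is at 0.146 m, the height expected if it is standing on the tray floor. I'll release it gently and rise straight up.

```bash
python3 -m handwheel '[[[0,0,-0.0015,0,1],[0,0,-0.0015,0,0.5],[0,0,-0.0015,0,0.4],[0,0,-0.0015,0,0.25],[0,0,-0.0015,0,0],[0,0,-0.0015,0,0],[0,0,-0.0015,0,0],[0,0,-0.0015,0,0],[0,0,-0.0015,0,0],[0,0,-0.0015,0,0]]]'; python3 -m handwheel '[[[0,0,-0.01,0,0],[0,0,-0.03,0,0],[0,0,-0.06,0,0],[0,0,-0.1,0,0],[0,0,-0.15,0,0],[0,0,-0.2,0,0],[0,0,-0.2,0,0]]]'; python3 tilt.py
python3 - <<'E'
from h import *
a=snap('side')[0];b=snap('top')[0]
cv2.imwrite('pics/sw6.png',np.hstack([cv2.resize(a,(400,300)),cv2.resize(b,(400,300))])[:,:,::-1])
E
```

```text
time: 13.35
tcp_pos: [0.4506, -0.3158, 0.1276]
orientation: [0.568, 0.823, 0.0, 0.0]
force: [-0.2, -0.6, -0.0]
grip_width: 1.001
gripper_force: 0.0
time: 14.05
tcp_pos: [0.4528, -0.3174, 0.2539]
orientation: [0.568, 0.823, -0.0, 0.005]
force: [0.4, -0.7, 0.4]
grip_width: 0.997
gripper_force: 0.0Traceback (most recent call last):
  File "tilt.py", line 22, in <module>
    if __name__=='__main__': tilt()
                             ~~~~^^
  File "tilt.py", line 6, in tilt
    P=cloud(c,d,cv2.erode(m.astype('uint8'),np.ones((7,7)))>0); P=P[P[:,2]>s['tcp_pos'][2]]
  File "h.py", line 16, in cloud
    v,u=np.nonzero(mask&(dep>0)); o,d=ray(cal,np.c_[u,v]); return o+d*dep[v,u][:,None]
                                      ~~~^^^^^^^^^^^^^^^^
  File "h.py", line 11, in ray
    p=cv2.undistortPoints(np.array(uv,float).reshape(-1,1,2),K,D).reshape(-1,2)
      ~~~~~~~~~~~~~~~~~~~^^^^^^^^^^^^^^^^^^^^^^^^^^^^^^^^^^^^^^^^
cv2.error: OpenCV(4.12.0) /io/opencv/modules/calib3d/src/undistort.dispatch.cpp:347: error: (-215:Assertion failed) CV_IS_MAT(_src) && CV_IS_MAT(_dst) && (_src->rows == 1 || _src->cols == 1) && (_dst->rows == 1 || _dst->cols == 1) && _src->cols + _src->rows - 1 == _dst->rows + _dst->cols - 1 && (CV_MAT_TYPE(_src->type) == CV_32FC2 || CV_MAT_TYPE(_src->type) == CV_64FC2) && (CV_MAT_TYPE(_dst->type) == CV_32FC2 || CV_MAT_TYPE(_dst->type) == CV_64FC2) in function 'cvUndistortPointsInternal'
```

View pics/sw6.png

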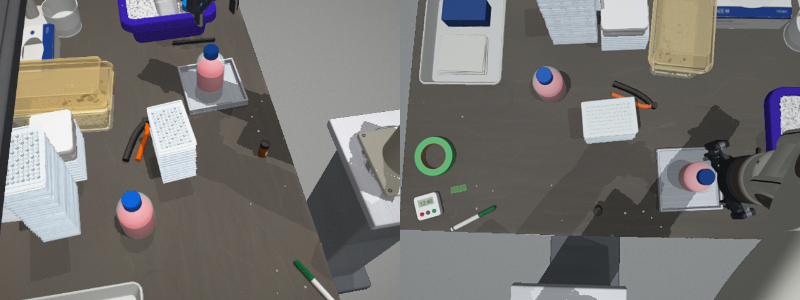

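The side and top views show the bottle standing upright in the tray at (210,70) and (697,178) in the half-size views. It is released and the gripper is clear above it. The vial and the standing bottle haven't moved.

```bash
python3 -c "
from station import r
print(r.finish_job())"
```

```text
the job is handed in; nothing more can be done
None
```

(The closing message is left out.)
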